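Register a round printing block and close the masking frame

TASK

On the proofing bed, push the round copper-faced printing block (slide it, do not lift it) until its rim touches both far pins and its side lug touches the third pin. Then pick up the plywood masking frame, hook the edge opposite its grip under the metal lip at the far end of the bed and lower the grip edge until the frame lies flat on the two side rails, between the cheeks and the near stops, without shifting the block. Let go, and leave the jar, cup and tin where they stand.

Things in the scene. Friction and masses are not known exactly. Their poses are not given: they have to be found in the camera images.
- bed: Fixed proofing bed: dark steel base plate 250 (x) x 226 (y) x 12 mm. Origin: centre of its underside, on the table; +x points away from the robot give or take 0.25 rad, +y to its left. All mm figures called 'bed frame' refer to it. Two wooden rails run along x at y = +-88 to +-100, top at z = 38; outside them cheeks from y = +-106 to +-112, top at z = 48.
- lip (a point): Middle of the aluminium lip's near lower edge, at (94, 0, 52) in the bed frame; axes as the bed's. The lip spans the bed's width, overhangs 14 mm from the end wall (wall face at x = 108) and is 6 mm thick (top at z = 58). The gap between rail tops (z = 38) and lip is 14 mm.
- near_edge (a point): Point at (-106, 0, 38) in the bed frame: midway between the two near stops, level with the rail tops. A wooden stop stands at the near end of each rail, x = -118 to -106, |y| = 88 to 112, top at z = 50. The 204 mm frame lies between wall (x = 108) and stops (x = -106); it is too long to be lowered straight down past the lip.
- lug_pin (a point): Top centre of the lug pin, at (29, 64, 28) in the bed frame. All three steel pins are 12 mm across and 16 mm high above the base plate; the two rim pins are free-turning rollers at (44.6, +35.2) and (44.6, -35.2). The block is pushed towards the bed's +x against them: rim against the rim pins, the lug's far side against the lug pin.
- nest (a point): The point in the bed, at (15, 0, 22) mm of its frame, where the centre of the printing block is when the block touches all three pins; axes as the bed's. Home: block centre here and block axes parallel to the bed's.
- block_mid (a point): Centre (half-way up) of the loose round printing block: disc 80 mm across, 20 mm high (dark wood, copper face) with a side lug 16 mm wide, 18 high, along the block's +y, its end 76 mm from the centre. About 0.3 kg, slides easily. Starts flat on the bed, nearer the robot than the pins, shifted sideways, lug swung back to the robot (yaw 0.3 to 0.9 rad relative to the bed; home is 0).
- lug_end (a point): Middle of the end face of the block's lug, 76 mm from the block's centre along the block's +y, 10 mm above the block's underside. Home: (15, 76, 22) in the bed frame.
- frame_grip (a point): Centre of the upright wood grip of the loose masking frame: bar 14 mm thick (frame x), 70 long (y), 34 high, on the near bar; frame underside 22 mm below this point. Frame: 204 (x) x 200 (y) x 5 mm plywood, window 130 x 110, 0.18 kg, flat on the table beside the bed. Near edge 16 mm along -x. Pinch the grip across frame x. Home: x = -85 +-5, y = 0 +-6, z = 60 in the bed frame.
- frame_far (a point): Middle of the masking frame's far edge (the one that goes under the lip), half-way through the 5 mm plywood, 188 mm along frame +x from the grip; axes as the frame's. Home: x = 98 to 108, z = 40.5 in the bed frame.
- ink_jar_mid (a point): Bystander: ink jar, 60 mm across, 75 mm high; point half-way up. Do not disturb.
- water_cup_mid (a point): Bystander: white ceramic cup, 76 mm across at the rim, 85 mm high; point half-way up. Do not disturb.
- tin_mid (a point): Bystander: flat round aluminium tin, 84 mm across, 30 mm high; point half-way up. Do not disturb.
There are look-alikes about, which are no part of the job. Leave any blue, turquoise or yellow look-alike of the part that bears block_mid alone.

How it is judged:
By the outcome, as a careful person would: the job done as asked, in the order asked, and still so for the second after the job is handed in, with the robot touching nothing.
It also fails if it takes over 64 s, if anything falls off the work surface, if the arm or the gripper's body presses on something with over 40 N, if the wrist force passes 120 N, or if a joint passes its speed limit or range.

ROBOT

A 7-joint arm with a two-finger parallel gripper is mounted at the origin on the work surface. World frame = base frame: x ahead of the robot, y to its left, z up, the work surface at z = 0. Lengths are in m, angles in rad, forces in N, time in s.
With the tool pointing down it reaches from about 0.4 to 0.875 m from the base axis. Payload 19.3 kg.
Tool frame: the origin (TCP) lies where the fingers leave the gripper's body, on its centre line; the fingertips stand bot.tip_reach ahead of it and the grasp point (between the pads) lies 54 mm ahead of it (bot.tip_reach is the distance from the TCP to the fingertips, in m); z points along the fingers, y is the line along which they close (so a half turn about z gives the same grasp; the last joint's range is limited). The gripper opens to 85 mm and grips with 20 to 120 N. Pads are 22 mm wide; open, the fingers measure 114 mm over their backs; the gripper's body (76 mm by 85 mm) begins 54 mm behind the grasp point. The pads swing forward as they close: fully open they stand 13 mm farther back than shut.
Start: joints at [-1.366, 0.521, -0.036, 1.599, 0.021, 1.021, -0.113], TCP at [0.17, 0.602, 0.304] pointing down, gripper open.
Joint ranges: [-2.91, 2.91], [-0.3, 2.13], [-1.5, 1.42], [0.17, 2.43], [-1.26, 4.41], [0.16, 1.93], [-2.52, 2.52]. Speed limits (rad/s): [1.89, 1.89, 2.39, 2.39, 3.01, 3.01, 3.01].

INTERFACE

Orientations are given as [roll, pitch, yaw] about the fixed x, y, z axes, in that order (R = Rz(yaw) Ry(pitch) Rx(roll)).
In Python, from workcell import bot gives the robot as it stands. The module is installed in compiled form; this text tells all that it offers.
- The arm moves only by the shell command python3 -m jog 'ROWS' [FORCE]. ROWS is JSON, a list that holds one entry, the list of rows, each a list of 7 numbers: the shift along the tool's x, y, z in mm, then the turn, a rotation vector about the tool's x, y, z in rad, then the opening, from 0 (shut) to 1 (fully open). In form: [[[tx, ty, tz, wx, wy, wz, fingers], ...]]. A call has 1 to 5 rows; each row shifts and turns the commanded pose from where the row before left it, along the tool's axes as they then stand; what a row does not reach is not made up. A row lasts 1/10 s, in which the tool goes at most 50 mm and 8.59 degrees, less where a joint would pass 70% of its speed; a pose out of reach is approached as far as the arm can. A call is refused whole if a number of a shift passes 50 or a number of a turn 0.15, either way. A call with a gripper value outside its range is refused whole. The fingers move at their own pace and stop on an object; FORCE is the grip in N (left out, the last holds). Time passes only in rows, so rows that do not move let the fingers close. It gives the time, the measured TCP pose, the force, the opening and the grip force at its end, in the units of the state.
- bot.observe(): the state, without advancing time (a new reading comes with each control period).
- bot.grab_frame(name): name is "scene" or "top"; returns a dict with "img" (384x512x3 uint8, red, green, blue), "intrinsics" (3x3 intrinsics, pixels), "R" (3x3) and "t" (3): a world point X has camera coordinates R X + t. Camera axes: x right, y down, z forward; pixel columns grow to the right and rows downward; lengths in m; the calibration is good to about 2 mm. A picture is of the moment at which its call begins. There is no depth.
- bot.job_done(): hands the job in; it is judged then, once.
Trained networks look in a picture, given as the dict that the camera call returned (one of the last four; its "shot" number tells which), for a name from the list of things; names that differ only in an ending like _2 or _b are one class to them, and where a whole thing is asked for, a point or a joint stands for the part that bears it (a point fixed in the world has none). Each returns a list of dicts, best first, with "conf" (0 to 1); they miss things now and then, are a little off and sometimes report something else, mostly with a low value. They report only what shows in the picture. A call takes as long as a camera call. They do not tell look-alikes from the thing itself.
- bot.trace(query, picture): "region" (384x512 bool, what is visible of it).
- bot.spot_point(query, picture): "xyz" ([x, y, z] in m, in world coordinates, good to about 4 mm: a listed point, or the origin of a listed thing).
The state is a dict: "clock": time; "qpos": joint angles; "qd": joint speeds; "joint_efforts": joint torques, N m; "position": TCP position; "tool_rot": TCP orientation; "force": force on the tool from outside, world axes, zero at the start; "moment": the same for the moment, N m; "grip_width": finger opening in m; "finger_force": force on a finger pad.
Only numpy, scipy, OpenCV 4.12 (cv2) and the standard library are available. Lean on these libraries where they do the work, as an engineer would, in place of code of your own. Each camera call takes 0.05 s, during which the arm holds its last target. There are 200 camera calls.

## Working session

There is one attempt and no reset: what is moved stays moved. The work goes in short steps, Python scripts to look and compute and a shell command to move; the robot and the scene stay as the last step left them, time stands still between calls to the robot, and variables do not carry over. Pictures are saved under pics/ and viewed, at most 10 in all, crops included, and the job is handed in when it is done.

```bash
mkdir -p pics; cat > h.py <<'E'
import numpy as np, cv2
from workcell import bot
from scipy.spatial.transform import Rotation as Ro
def spots(names,cams=("scene","top")):
    out={}
    for c in cams:
        p=bot.grab_frame(c)
        for n in names:
            for d in bot.spot_point(n,p)[:3]:
                print(c,n,round(d['conf'],2),np.round(np.array(d['xyz'])*1000,1))
def st():
    s=bot.observe();print({k:np.round(s[k],3) for k in("clock","position","tool_rot","force","grip_width","finger_force","qpos")})
E
python3 - <<'E'
from h import *
st();print(bot.tip_reach)
a=bot.grab_frame("scene");b=bot.grab_frame("top")
cv2.imwrite("pics/a.png",cv2.cvtColor(np.vstack([a['img'],b['img']]),cv2.COLOR_RGB2BGR)[:, :] if 0 else cv2.resize(cv2.cvtColor(np.hstack([a['img'],b['img']]),cv2.COLOR_RGB2BGR),(800,300)))
cv2.imwrite("pics/b.png",cv2.resize(cv2.cvtColor(b['img'],cv2.COLOR_RGB2BGR),(800,600)))
for n in "bed lip near_edge lug_pin nest block_mid lug_end frame_grip frame_far ink_jar_mid water_cup_mid tin_mid".split():
  for c,p in(("s",a),("t",b)):
    for d in bot.spot_point(n,p)[:3]: print(n,c,round(d['conf'],2),np.round(np.array(d['xyz'])*1000,1))
E
```

```text
{'clock': np.float64(0.0), 'position': array([0.17 , 0.601, 0.303]), 'tool_rot': array([-3.14 ,  0.   ,  2.867]), 'force': array([ 0.155, -0.323,  0.688]), 'grip_width': np.float64(0.085), 'finger_force': np.float64(0.0), 'qpos': array([-1.366,  0.522, -0.036,  1.6  ,  0.021,  1.021, -0.113])}
0.0726
bed s 0.87 [572.7 156.9  -2.2]
bed t 0.85 [577.3 158.2  -0.8]
lip s 0.64 [662.2 171.2  52.2]
lip t 0.83 [659.3 176.2  50.5]
lip t 0.23 [590.1 160.2  23.3]
lip t 0.15 [467.7 142.   33.8]
near_edge s 0.65 [471.  148.1  40.1]
near_edge t 0.56 [466.1 144.7  36.1]
lug_pin s 0.78 [584.8 230.1  24.2]
lug_pin t 0.63 [590.9 226.1  26.5]
nest s 0.55 [582.  162.3  23.2]
nest t 0.59 [588.6 159.1  23.7]
block_mid s 0.83 [334.3 377.1   9.9]
block_mid s 0.82 [513.6 158.3  20.8]
block_mid s 0.78 [705.  386.9   5.7]
block_mid t 0.93 [713.5 386.2  12.9]
block_mid t 0.88 [348.1  -5.5   8. ]
block_mid t 0.85 [512.  155.8  22.4]
lug_end s 0.9 [296.7 210.4   8.8]
lug_end s 0.69 [469.2 218.3  20.4]
lug_end s 0.65 [627.9 396.4   8.6]
lug_end t 0.95 [298.2 209.8   9. ]
lug_end t 0.76 [471.  218.5  19.3]
lug_end t 0.68 [629.1 399.7  13.4]
frame_grip s 0.6 [ 495.4 -159.5   26.2]
frame_grip t 0.78 [ 496.8 -156.5   22.4]
frame_grip t 0.66 [470.8 215.3  21.1]
frame_grip t 0.29 [593.5 223.1  27.2]
frame_far s 0.66 [ 687.7 -133.4    2.6]
frame_far t 0.73 [ 688.2 -130.2    2.1]
ink_jar_mid s 0.87 [765.1 -12.3  36.9]
ink_jar_mid s 0.23 [663.3 173.8  54.3]
ink_jar_mid t 0.83 [761.4  -7.3  37.1]
ink_jar_mid t 0.6 [662.2 174.4  53.1]
ink_jar_mid t 0.27 [ 687.8 -129.4    5.6]
water_cup_mid s 0.79 [512.7 412.8  45.1]
water_cup_mid s 0.63 [ 568.9 -437.7   17.8]
water_cup_mid t 0.88 [515.9 411.   44.2]
water_cup_mid t 0.36 [588.6 156.9  23. ]
water_cup_mid t 0.24 [591.  224.6  29.1]
tin_mid s 0.49 [ 684.7 -135.7    2.6]
tin_mid t 0.81 [ 569.9 -438.5   16.9]
```

View pics/b.png

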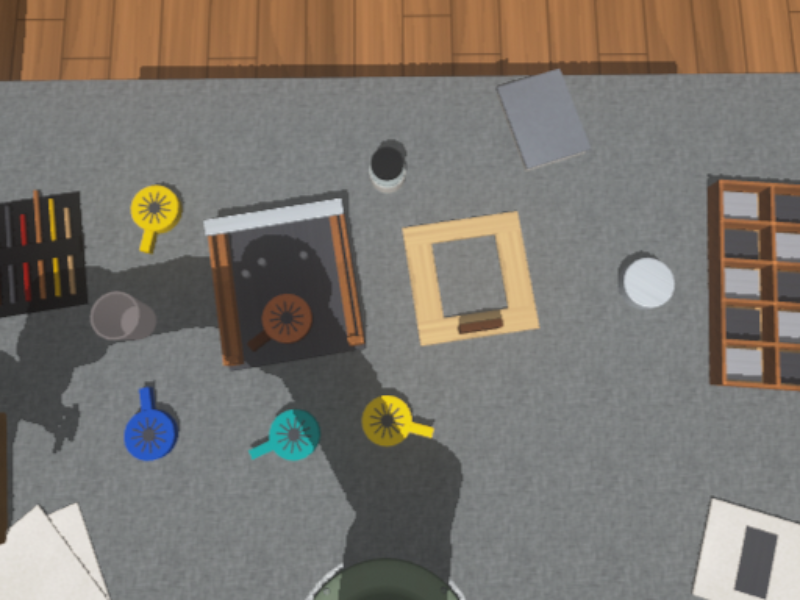

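View pics/a.png

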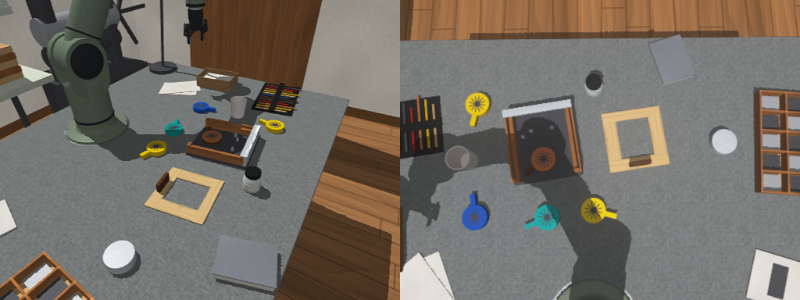

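The top view shows the bed at about (285,285) px with the copper block at (287,318). Its lug swings back and left to (255,343). The frame's grip is at (480,322), and the look-alikes are yellow, blue and turquoise. Next I'll fit the bed, block and frame poses.

```bash
cat >> h.py <<'E'
BP=dict(bed=(0,0,0),lip=(94,0,52),near_edge=(-106,0,38),lug_pin=(29,64,28),nest=(15,0,22))
def fit(model,obs):  # 2D rigid fit
    M=np.array(model,float)[:,:2];O=np.array(obs,float)[:,:2];m=M.mean(0);o=O.mean(0)
    A=(M-m)[:,0]+1j*(M-m)[:,1];B=(O-o)[:,0]+1j*(O-o)[:,1]
    y=np.angle((B*A.conj()).sum());c,s=np.cos(y),np.sin(y)
    return o-np.array([[c,-s],[s,c]])@m,y
def collect(names,near,n=1,cams=("scene","top"),tol=40):
    """name->list of xyz(mm) within tol of near guess"""
    out={k:[] for k in names}
    for _ in range(n):
        for c in cams:
            p=bot.grab_frame(c)
            for k in names:
                for d in bot.spot_point(k,p):
                    x=np.array(d['xyz'])*1000
                    if k not in near or np.hypot(*(x-near[k])[:2])<tol:
                        out[k].append(x);break
    return {k:np.mean(v,0) for k,v in out.items() if v}
def tobed(p,T): 
    (o,y)=T;c,s=np.cos(y),np.sin(y);return np.array([[c,s],[-s,c]])@(np.array(p)[:2]-o)
def toworld(p,T):
    (o,y)=T;c,s=np.cos(y),np.sin(y);return np.array([[c,-s],[s,c]])@np.array(p)[:2]+o
def w3(a):return np.array(list(a)+[0.])
def plan(xy_bed,z,yaw_bed,T,tilt=0):
    """print tool-frame remaining shift(mm) and turn to TCP at bed xy, z(mm), tool y along bed x"""
    s=bot.observe();R0=Ro.from_euler('xyz',s['tool_rot']);p=np.array(s['position'])*1000
    g=np.array([*toworld(xy_bed,T),z]);Rg=Ro.from_euler('xyz',[np.pi,0,T[1]+np.pi/2+yaw_bed])
    print('goal',g.round(1),'shift',R0.inv().apply(g-p).round(1),'turn',(R0.inv()*Rg).as_rotvec().round(3),
          'shift in goal axes',Rg.inv().apply(g-p).round(1))
E
python3 - <<'E'
from h import *
g={'bed':(573,159,0),'lip':(661,174,52),'near_edge':(468,146,38),'lug_pin':(588,228,28),'nest':(585,161,22),'block_mid':(513,157,22),'lug_end':(470,218,20),'frame_grip':(496,-158,22),'frame_far':(688,-132,2)}
g={k:np.array(v,float) for k,v in g.items()}
c=collect(list(g),g,3)
T=fit([BP[k] for k in BP],[c[k] for k in BP]);print(T,{k:(toworld(BP[k],T)-c[k][:2]).round(1) for k in BP})
np.save('T.npy',np.array([*T[0],T[1]]))
b=tobed(c['block_mid'],T);l=tobed(c['lug_end'],T);d=l-b;print('block',b,'lug',l,np.arctan2(-d[0],d[1]))
f=c['frame_far']-c['frame_grip'];print('frame',c['frame_grip'],c['frame_far'],np.arctan2(f[1],f[0]))
# lip edge check with R,t
plan((-125,45),200,0,T)
E
```

```text
(array([571.56683915, 158.84325555]), np.float64(0.1564211386879746)) {'bed': array([-2.8,  1.2]), 'lip': array([ 1.5, -0.3]), 'near_edge': array([ 1.1, -1. ]), 'lug_pin': array([ 1.2, -0.1]), 'nest': array([-1. ,  0.2])}
block [-56.93525648   6.26955982] lug [-91.3293023  73.194683 ] 0.4747201529556166
frame [ 496.62 -158.76   23.18] [ 686.35       -132.06666667    4.51666667] 0.13977374838487305
goal [441.1 183.8 200. ] shift [-374.6 -328.4  103.9] turn [ 0.   -0.    1.14] shift in goal axes [-454.9  203.1  103.9]
```

```bash
python3 -m jog '[[[-32,-27,0,0,0,0,0],[-32,-27,0,0,0,0,0],[-32,-27,0,0,0,0,0],[-32,-27,0,0,0,0,0],[-32,-27,0,0,0,0,0]]]' 40 | tail -c 300
python3 -m jog '[[[-32,-27,0,0,0,0,0],[-32,-27,0,0,0,0,0],[-32,-27,0,0,0,0,0],[-32,-27,0,0,0,0,0],[-32,-27,0,0,0,0,0]]]' >/dev/null
python3 -m jog '[[[0,0,10,0,0,0.14,0],[0,0,10,0,0,0.14,0],[0,0,10,0,0,0.14,0],[0,0,10,0,0,0.14,0],[0,0,10,0,0,0.14,0]]]'>/dev/null
python3 -m jog '[[[0,0,10,0,0,0.14,0],[0,0,10,0,0,0.14,0],[0,0,10,0,0,0.14,0],[0,0,10,0,0,0,0]]]' | tail -c 300
python3 - <<'E'
from h import *
t=np.load('T.npy');T=(t[:2],t[2]);st();plan((-128,45),90,0,T)
E
```

```text
clock: 4.8
position: [0.2877, 0.4267, 0.304]
tool_rot: [3.141, 0.0, 2.867]
force: [1.0, 0.8, -0.6]
grip_width: 0.0125
finger_force: 0.0
clock: 6.2
position: [0.4043, 0.255, 0.2135]
tool_rot: [3.141, 0.0, 1.745]
force: [-0.1, -0.1, -0.8]
grip_width: -0.0003
finger_force: 0.0
{'clock': np.float64(6.2), 'position': array([0.404, 0.255, 0.213]), 'tool_rot': array([3.141, 0.   , 1.745]), 'force': array([-0.134, -0.083, -0.758]), 'grip_width': np.float64(-0.0), 'finger_force': np.float64(0.0), 'qpos': array([-0.917,  0.444,  0.298,  2.074, -0.209,  0.651, -0.305])}
goal [438.1 183.4  90. ] shift [-76.4  20.9 123.5] turn [0.    0.    0.017] shift in goal axes [-76.1  22.3 123.5]
```

```bash
python3 -m jog '[[[-25,7,15,0,0,0.017,0],[-25,7,25,0,0,0,0],[-26,8,30,0,0,0,0],[0,0,30,0,0,0,0],[0,0,23,0,0,0,0]]]' >/dev/null
python3 -m jog '[[[0,0,0,0,0,0,0]]]'
python3 -m jog '[[[0,10,0,0,0,0,0],[0,8,0,0,0,0,0],[0,6,0,0,0,0,0],[0,6,0,0,0,0,0],[0,6,0,0,0,0,0]]]'
python3 -m jog '[[[0,6,0,0,0,0,0],[0,6,0,0,0,0,0],[0,6,0,0,0,0,0],[0,0,0,0,0,0,0]]]'
python3 - <<'E'
from h import *
t=np.load('T.npy');T=(t[:2],t[2]);s=bot.observe();print(tobed(np.array(s['position'])*1000,T))
p=bot.grab_frame("top");cv2.imwrite("pics/c.png",cv2.resize(cv2.cvtColor(p['img'][100:260,100:260],cv2.COLOR_RGB2BGR),(600,600)))
for n in('block_mid','lug_end'):
  for d in bot.spot_point(n,p):
    b=tobed(np.array(d['xyz'])*1000,T)
    if abs(b).max()<110: print(n,round(d['conf'],2),b.round(1))
E
```

```text
clock: 6.8
position: [0.4375, 0.1828, 0.0887]
tool_rot: [-3.138, 0.001, 1.733]
force: [0.1, 0.5, 0.9]
grip_width: -0.0001
finger_force: 0.0
clock: 7.3
position: [0.4745, 0.1895, 0.0913]
tool_rot: [3.141, -0.0, 1.73]
force: [-2.9, 0.5, 1.4]
grip_width: 0.0001
finger_force: 0.9
clock: 7.7
position: [0.4926, 0.1921, 0.0909]
tool_rot: [3.141, 0.0, 1.73]
force: [-0.2, 0.3, 0.2]
grip_width: 0.0002
finger_force: 0.0
[-72.79068552  45.14585676]
block_mid 0.65 [-45.4   1. ]
```

View pics/c.png

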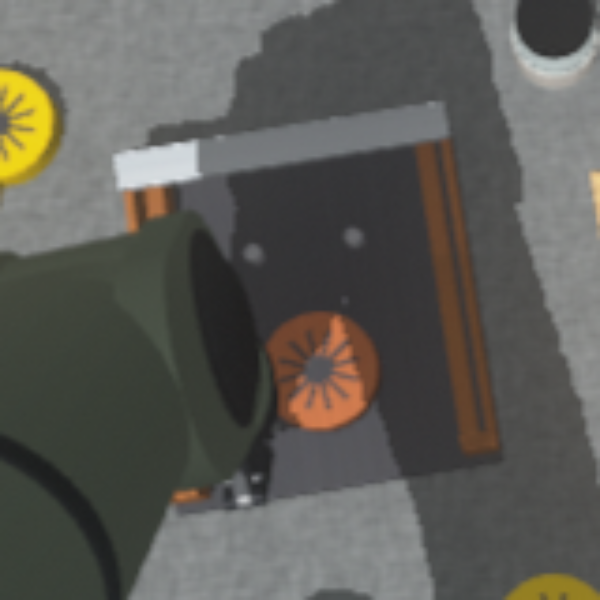

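The copper block's centre is now at about (320,368) px in the crop, roughly bed (-45,1), with the lug hidden under the wrist. I'll give the lug a bit more, then push the disc from behind.

```bash
python3 -m jog '[[[0,6,0,0,0,0,0],[0,0,0,0,0,0,0],[0,-25,0,0,0,0,0],[0,-26,0,0,0,0,0],[0,0,0,0,0,0,0]]]' >/dev/null
python3 -m jog '[[[-22,0,0,0,0,0,0],[-24,0,0,0,0,0,0],[0,0,0,0,0,0,0],[0,8,0,0,0,0,0],[0,8,0,0,0,0,0]]]'
python3 -m jog '[[[0,7,0,0,0,0,0],[0,7,0,0,0,0,0],[0,7,0,0,0,0,0],[0,7,0,0,0,0,0],[0,7,0,0,0,0,0]]]'
python3 - <<'E'
from h import *
t=np.load('T.npy');T=(t[:2],t[2]);s=bot.observe();print(tobed(np.array(s['position'])*1000,T))
for c in("top","scene"):
 p=bot.grab_frame(c)
 for n in('block_mid','lug_end'):
  for d in bot.spot_point(n,p):
    b=tobed(np.array(d['xyz'])*1000,T)
    if abs(b).max()<110: print(c,n,round(d['conf'],2),b.round(1))
E
```

```text
clock: 8.85
position: [0.4714, 0.1429, 0.091]
tool_rot: [3.141, -0.0, 1.73]
force: [-0.6, 1.5, 0.3]
grip_width: -0.0
finger_force: 0.0
clock: 9.35
position: [0.5055, 0.1476, 0.0909]
tool_rot: [-3.141, 0.0, 1.73]
force: [-3.0, -0.6, 1.6]
grip_width: 0.0
finger_force: 1.6
[-67.01335536  -0.76503364]
top block_mid 0.53 [7.4 1.8]
top block_mid 0.39 [-19.3   4.7]
top lug_end 0.57 [-105.6    1.3]
scene lug_end 0.78 [-20.   76.2]
```

```bash
python3 -m jog '[[[0,7,0,0,0,0,0],[0,6,0,0,0,0,0],[0,5,0,0,0,0,0],[0,4,0,0,0,0,0],[0,0,0,0,0,0,0]]]'
python3 -m jog '[[[0,-12,0,0,0,0,0],[0,-12,0,0,0,0,0],[20,-2,0,0,0,0,0],[32,0,0,0,0,0,0],[0,0,0,0,0,0,0]]]'
python3 - <<'E'
from h import *
t=np.load('T.npy');T=(t[:2],t[2]);s=bot.observe();print(tobed(np.array(s['position'])*1000,T))
for c in("top","scene"):
 p=bot.grab_frame(c)
 for n in('block_mid','lug_end'):
  for d in bot.spot_point(n,p):
    b=tobed(np.array(d['xyz'])*1000,T)
    if abs(b).max()<110: print(c,n,round(d['conf'],2),b.round(1))
cv2.imwrite("pics/d.png",cv2.resize(cv2.cvtColor(p['img'][120:230,190:350],cv2.COLOR_RGB2BGR),(800,550)))
E
```

```text
clock: 10.15
position: [0.5273, 0.1511, 0.0909]
tool_rot: [3.141, 0.0, 1.73]
force: [-0.7, -0.1, 0.1]
grip_width: -0.0003
finger_force: 0.0
clock: 10.65
position: [0.4921, 0.2024, 0.0909]
tool_rot: [3.141, -0.002, 1.734]
force: [0.9, -0.1, -0.2]
grip_width: 0.0003
finger_force: 0.0
[-71.71192641  55.42656322]
top block_mid 0.69 [9.7 3.2]
top lug_end 0.61 [-0.4 76.1]
scene block_mid 0.87 [7.2 0.1]
scene lug_end 0.97 [-3.1 78.7]
```

View pics/d.png

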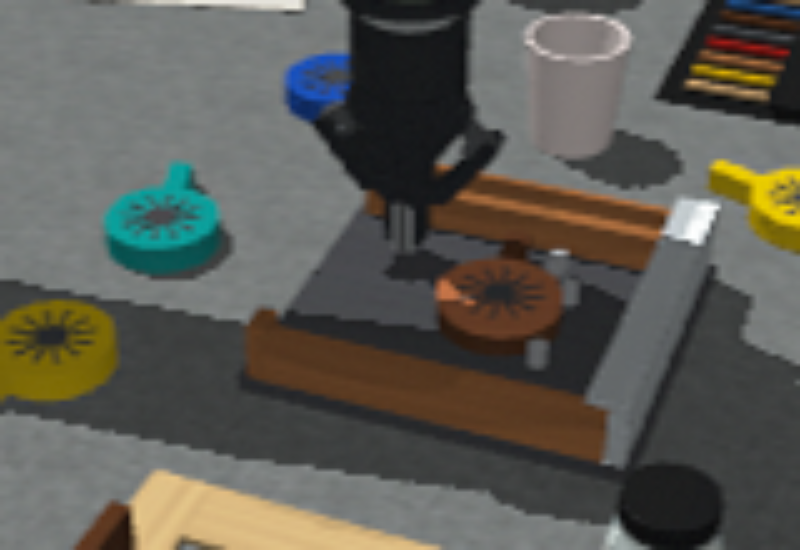

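The block is a few mm short of the rollers, with its disc at (500,295) and a pin at (540,350). Next I'll push the lug slowly until the force rises.

```bash
python3 -m jog '[[[-2,15,0,0,0,0,0],[0,15,0,0,0,0,0],[0,10,0,0,0,0,0],[0,5,0,0,0,0,0],[0,3,0,0,0,0,0]]]'|sed -n '1,4p'
for i in 1 2; do :; done
python3 -m jog '[[[0,2,0,0,0,0,0],[0,2,0,0,0,0,0],[0,2,0,0,0,0,0],[0,2,0,0,0,0,0]]]'|sed -n '2,4p'
python3 -m jog '[[[0,2,0,0,0,0,0],[0,1,0,0,0,0,0],[0,1,0,0,0,0,0]]]'|sed -n '2,4p'
python3 - <<'E'
from h import *
t=np.load('T.npy');T=(t[:2],t[2]);s=bot.observe();print(tobed(np.array(s['position'])*1000,T))
E
```

```text
clock: 11.45
position: [0.5406, 0.2036, 0.0908]
tool_rot: [-3.141, 0.0, 1.729]
force: [0.2, -0.3, -0.3]
position: [0.5483, 0.2052, 0.0909]
tool_rot: [-3.141, -0.0, 1.73]
force: [-0.8, -0.0, -0.2]
position: [0.5524, 0.2058, 0.0909]
tool_rot: [-3.142, 0.0, 1.73]
force: [-0.7, -0.1, -0.6]
[-11.59722499  49.35959482]
```

```bash

python3 -m jog '[[[2,1,0,0,0,0,0],[0,1,0,0,0,0,0]]]'|sed -n '2,4p'
python3 -m jog '[[[0,1,0,0,0,0,0],[0,0.5,0,0,0,0,0]]]'|sed -n '2,4p'
python3 -m jog '[[[0,1,0,0,0,0,0],[0,0,0,0,0,0,0]]]'|sed -n '2,4p'
python3 - <<'E'
from h import *
t=np.load('T.npy');T=(t[:2],t[2]);s=bot.observe();print(tobed(np.array(s['position'])*1000,T))
E
```

```text
position: [0.554, 0.2083, 0.0909]
tool_rot: [-3.142, -0.0, 1.73]
force: [-1.7, 0.3, 0.0]
position: [0.5556, 0.2083, 0.0909]
tool_rot: [3.142, -0.0, 1.73]
force: [-1.9, 0.4, 0.5]
position: [0.5567, 0.2084, 0.0909]
tool_rot: [3.141, 0.0, 1.73]
force: [-1.3, 0.6, 0.0]
[-6.99541396 51.30464759]
```

```bash

python3 -m jog '[[[0,1,0,0,0,0,0],[0,0,0,0,0,0,0]]]'|sed -n '2,4p'
python3 -m jog '[[[0,1,0,0,0,0,0],[0,0,0,0,0,0,0]]]'|sed -n '2,4p'
python3 -m jog '[[[0,1,0,0,0,0,0],[0,0,0,0,0,0,0]]]'|sed -n '2,4p'
python3 - <<'E'
from h import *
t=np.load('T.npy');T=(t[:2],t[2]);s=bot.observe();print(tobed(np.array(s['position'])*1000,T))
for c in("top","scene"):
 p=bot.grab_frame(c)
 for n in('block_mid','lug_end'):
  for d in bot.spot_point(n,p)[:4]:
    b=tobed(np.array(d['xyz'])*1000,T)
    if abs(b).max()<110: print(c,n,round(d['conf'],2),b.round(1))
E
```

```text
position: [0.5575, 0.2086, 0.0909]
tool_rot: [-3.141, 0.0, 1.73]
force: [-0.9, -0.2, -0.6]
position: [0.558, 0.2087, 0.0908]
tool_rot: [-3.14, 0.0, 1.73]
force: [-4.0, -1.3, 1.6]
position: [0.5583, 0.2088, 0.0907]
tool_rot: [-3.139, 0.0, 1.73]
force: [-10.8, -0.8, 5.6]
[-5.33676014 51.39873561]
top block_mid 0.71 [11.8  0.7]
scene block_mid 0.62 [11.7 -0.2]
scene lug_end 0.93 [19.9 77.9]
```

```bash

python3 -m jog '[[[0,-20,0,0,0,0,0],[0,-20,0,0,0,0,0],[-16,-12,0,0,0,0,0],[-32,0,0,0,0,0,0],[0,0,0,0,0,0,0]]]'>/dev/null
python3 -m jog '[[[0,6,0,0,0,0,0],[0,4,0,0,0,0,0],[0,2,0,0,0,0,0],[0,1,0,0,0,0,0],[0,0,0,0,0,0,0]]]'|sed -n '2,4p'
python3 -m jog '[[[0,1,0,0,0,0,0],[0,1,0,0,0,0,0],[0,0,0,0,0,0,0]]]'|sed -n '2,4p'
python3 -m jog '[[[0,1,0,0,0,0,0],[0,0,0,0,0,0,0]]]'|sed -n '2,4p'
python3 - <<'E'
from h import *
t=np.load('T.npy');T=(t[:2],t[2]);s=bot.observe();print(tobed(np.array(s['position'])*1000,T))
E
```

```text
position: [0.5286, 0.1557, 0.0908]
tool_rot: [-3.141, 0.0, 1.73]
force: [-0.1, -0.9, -0.0]
position: [0.5306, 0.1557, 0.0909]
tool_rot: [3.142, 0.0, 1.73]
force: [-0.2, -0.2, 0.2]
position: [0.5313, 0.1557, 0.0908]
tool_rot: [-3.141, 0.0, 1.73]
force: [-0.9, 0.0, 1.7]
[-40.25778206   3.17992866]
```

```bash

for k in a; do python3 -m jog '[[[0,1,0,0,0,0,0],[0,0,0,0,0,0,0]]]'|sed -n '2,4p'; done
python3 -m jog '[[[0,1,0,0,0,0,0],[0,0,0,0,0,0,0]]]'|sed -n '2,4p'
python3 - <<'E'
from h import *
t=np.load('T.npy');T=(t[:2],t[2]);s=bot.observe();print(tobed(np.array(s['position'])*1000,T))
for c in("top","scene"):
 p=bot.grab_frame(c)
 for n in('block_mid','lug_end'):
  for d in bot.spot_point(n,p)[:4]:
    b=tobed(np.array(d['xyz'])*1000,T)
    if abs(b).max()<110: print(c,n,round(d['conf'],2),b.round(1))
E
```

```text
position: [0.5322, 0.1557, 0.0908]
tool_rot: [-3.141, 0.0, 1.73]
force: [-4.9, -1.9, 2.1]
position: [0.5332, 0.1557, 0.0908]
tool_rot: [-3.14, 0.0, 1.729]
force: [-4.2, -3.7, 1.8]
[-38.43590836   2.84127506]
top block_mid 0.44 [10.9 -1.2]
scene block_mid 0.75 [14.1 -0.7]
scene lug_end 0.6 [18.  76.8]
```

```bash

python3 -m jog '[[[0,1,0,0,0,0,0],[0,0,0,0,0,0,0]]]'|sed -n '2,4p'
python3 -m jog '[[[0,1,0,0,0,0,0],[0,0,0,0,0,0,0]]]'|sed -n '2,4p'
python3 - <<'E'
from h import *
t=np.load('T.npy');T=(t[:2],t[2]);s=bot.observe();print(tobed(np.array(s['position'])*1000,T),np.round(s['position'],4))
E
```

```text
position: [0.5338, 0.1557, 0.0907]
tool_rot: [-3.14, 0.001, 1.729]
force: [-7.4, -5.1, 4.4]
position: [0.5341, 0.1556, 0.0906]
tool_rot: [-3.138, 0.001, 1.729]
force: [-11.3, -5.4, 8.1]
[-37.49563522   2.65788859] [0.5341 0.1556 0.0906]
```

```bash

python3 -m jog '[[[0,-12,0,0,0,0,0],[0,-13,0,0,0,0,0],[24,0,0,0,0,0,0],[24,14,0,0,0,0,0],[0,16,0,0,0,0,0]]]'>/dev/null
python3 -m jog '[[[0,12,0,0,0,0,0],[0,4,0,0,0,0,0],[0,3,0,0,0,0,0],[0,1,0,0,0,0,0],[0,0,0,0,0,0,0]]]'|sed -n '2,4p'
python3 -m jog '[[[0,1,0,0,0,0,0],[0,1,0,0,0,0,0],[0,0,0,0,0,0,0]]]'|sed -n '2,4p'
python3 -m jog '[[[0,1,0,0,0,0,0],[0,0,0,0,0,0,0]]]'|sed -n '2,4p'
python3 - <<'E'
from h import *
t=np.load('T.npy');T=(t[:2],t[2]);s=bot.observe();print(tobed(np.array(s['position'])*1000,T))
E
```

```text
position: [0.5523, 0.2077, 0.0909]
tool_rot: [-3.141, -0.0, 1.73]
force: [0.1, 0.4, 0.3]
position: [0.5546, 0.2081, 0.0909]
tool_rot: [3.142, -0.0, 1.73]
force: [0.1, -0.6, -0.4]
position: [0.5556, 0.2083, 0.0909]
tool_rot: [3.142, 0.0, 1.73]
force: [0.4, -1.3, 0.8]
[-8.05980296 51.34733707]
```

```bash

python3 -m jog '[[[0,1,0,0,0,0,0],[0,0,0,0,0,0,0]]]'|sed -n '2,4p'
python3 -m jog '[[[0,1,0,0,0,0,0],[0,0,0,0,0,0,0]]]'|sed -n '2,4p'
python3 -m jog '[[[0,1,0,0,0,0,0],[0,0,0,0,0,0,0]]]'|sed -n '2,4p'
python3 - <<'E'
from h import *
t=np.load('T.npy');T=(t[:2],t[2]);s=bot.observe();print(tobed(np.array(s['position'])*1000,T))
E
```

```text
position: [0.5566, 0.2084, 0.0909]
tool_rot: [3.142, 0.0, 1.73]
force: [0.9, 1.2, 0.2]
position: [0.5576, 0.2087, 0.0909]
tool_rot: [3.142, -0.0, 1.73]
force: [-0.6, -1.0, -0.4]
position: [0.5582, 0.2087, 0.0908]
tool_rot: [-3.141, 0.0, 1.73]
force: [-2.8, -0.9, 1.6]
[-5.3958859 51.3156091]
```

```bash

python3 -m jog '[[[0,1,0,0,0,0,0],[0,0.5,0,0,0,0,0],[0,0,0,0,0,0,0]]]'|sed -n '2,4p'
python3 -m jog '[[[0,-10,0,0,0,0,0],[0,-20,-5,0,0,0,0],[0,-10,-40,0,0,0,0],[0,0,-45,0,0,0,0.8],[-40,0,-10,0,0,0,0.8]]]'>/dev/null
python3 -m jog '[[[-45,-10,0,0,0,0,0.8],[-45,-10,0,0,0,0,0.8],[-45,-15,0,0,0,0,0.8],[-45,-15,0,0,0,0,0.8],[-45,-15,0,0,0,0.02,0.8]]]'>/dev/null
python3 -m jog '[[[-45,-10,0,0,0,0,0.8],[-45,0,0,0,0,0,0.8],[0,0,0,0,0,0,0.8]]]'
python3 - <<'E'
from h import *
t=np.load('T.npy');T=(t[:2],t[2])
for c in("top","scene"):
 p=bot.grab_frame(c)
 if c=="top": cv2.imwrite("pics/e.png",cv2.resize(cv2.cvtColor(p['img'][110:260,110:260],cv2.COLOR_RGB2BGR),(600,600),interpolation=cv2.INTER_CUBIC));P=p
 for n in('block_mid','lug_end','lug_pin','nest'):
  for d in bot.spot_point(n,p)[:4]:
    b=tobed(np.array(d['xyz'])*1000,T)
    if abs(b).max()<110: print(c,n,round(d['conf'],2),b.round(1))
 for n in('frame_grip','frame_far'):
  for d in bot.spot_point(n,p)[:1]: print(c,n,round(d['conf'],2),np.round(np.array(d['xyz'])*1000,1))
E
```

```text
position: [0.5588, 0.2088, 0.0906]
tool_rot: [-3.139, 0.0, 1.73]
force: [-11.1, -1.6, 6.4]
clock: 19.95
position: [0.5002, -0.1659, 0.1914]
tool_rot: [3.14, 0.003, 1.702]
force: [0.6, 0.6, -0.1]
grip_width: 0.0683
finger_force: 0.0
top block_mid 0.82 [11.4  2.8]
top lug_end 0.96 [15.6 79.2]
top lug_pin 0.95 [29.2 62.2]
top nest 0.87 [16.4  1.2]
top frame_grip 0.81 [ 497.9 -159.7   21. ]
top frame_far 0.64 [ 689.  -132.6    3.5]
scene lug_pin 0.98 [24.5 66.8]
scene nest 0.72 [12.4  0.6]
scene frame_grip 0.86 [ 495.6 -156.9   27. ]
scene frame_far 0.61 [ 685.5 -132.5    1.6]
```

View pics/e.png

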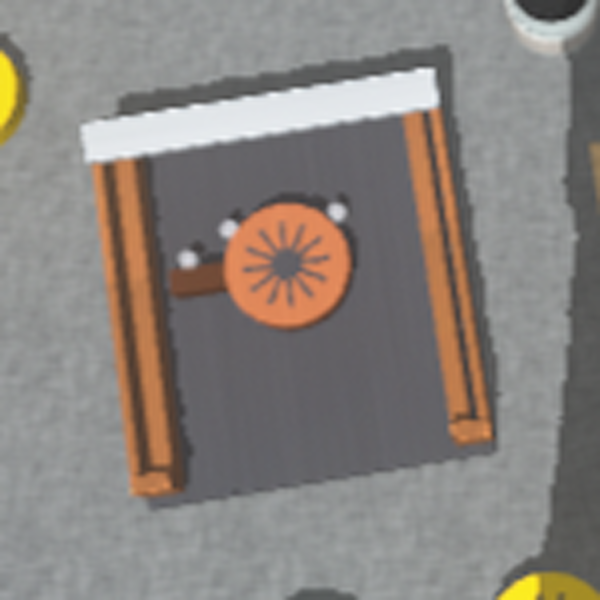

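The top view looks seated: the disc is at (288,264), with rim pins at (230,228) and (338,211), and the lug pin at (188,258) is against the lug. I'll check the gaps by pixels.

```bash
cat >> h.py <<'E'
def px2w(uv,z,p):
    K,R,t=[np.array(p[k],float) for k in('intrinsics','R','t')]
    d=R.T@np.linalg.solve(K,[*uv,1.]);C=-R.T@t
    return ((C+d*(z/1000-C[2])/d[2])*1000)[:2]
E
python3 - <<'E'
from h import *
t=np.load('T.npy');T=(t[:2],t[2])
p=bot.grab_frame("top");im=p['img'].astype(int);cv2.imwrite('pics/raw_top.png',p['img'][:,:,::-1])
r,g,b=im[...,0],im[...,1],im[...,2]
m=np.zeros(r.shape,bool);m[155:197,160:205]=1
c=((r>180)&(r-b>80)&m).astype(np.uint8)
cs=max(cv2.findContours(c,0,2)[0],key=cv2.contourArea);(u,v),rad=cv2.minEnclosingCircle(cs);M=cv2.moments(cv2.convexHull(cs));print('circ',u,v,rad,M['m10']/M['m00'],M['m01']/M['m00'])
bc=px2w((M['m10']/M['m00'],M['m01']/M['m00']),32,p)
pins=[]
for (x,y) in((230,228),(338,211),(188,258)):
    x0,y0=110+x/4,110+y/4;yy,xx=np.mgrid[int(y0)-4:int(y0)+5,int(x0)-4:int(x0)+5]
    w=np.clip(b[yy,xx]-125,0,None);uv=((w*xx).sum()/w.sum(),(w*yy).sum()/w.sum());pins.append(px2w(uv,28,p));print(uv)
pins=np.array(pins)
Tp=fit([(44.6,35.2),(44.6,-35.2),(29,64)],pins)
print('pin fit',Tp,[tobed(q,Tp).round(1) for q in pins],'block',tobed(bc,Tp),[np.linalg.norm(bc-q) for q in pins])
# lug direction
lu=((r-b>15)&(r<140)).astype(np.uint8)
k=np.zeros_like(lu);k[172:188,150:167]=1
ys,xs=np.nonzero(lu&k);q=np.array([px2w((x,y),30,p) for x,y in zip(xs,ys)]);q=np.array([tobed(a,Tp) for a in q])
print(len(q),q.min(0),q.max(0),q.mean(0))
E
```

```text
circ 181.13636779785156 175.845458984375 15.461685180664062 181.13111268603828 175.71131585164184
(np.float64(166.6728515625), np.float64(166.7587890625))
(np.float64(193.75787401574803), np.float64(162.52263779527559))
(np.float64(156.41361256544502), np.float64(174.34450261780106))
pin fit (array([570.83517816, 158.96931795]), np.float64(0.15040749204238796)) [array([44.6, 35.4]), array([ 44.6, -35.4]), array([29., 64.])] block [14.35858899  0.8750091 ] [np.float64(45.89204872722486), np.float64(47.196915673049176), np.float64(64.79522619518698)]
114 [-1.70042964 41.61464588] [25.876876   83.75697925] [13.44366024 59.82385246]
```

```bash
python3 - <<'E'
from h import *
np.save('T.npy',np.array([571.2,158.9,.154]))
p=bot.grab_frame("top")
im=cv2.imread('pics/b.png').astype(int);b,g,r=[im[...,i] for i in range(3)]
m=((r>170)&(r-b>50)&(r-g<70)).astype(np.uint8);m[:,:395]=0;m[:200]=0;m[350:]=0;m[:,550:]=0
cs=max(cv2.findContours(m,0,2)[0],key=cv2.contourArea);rc=cv2.minAreaRect(cs)
q=np.array([px2w(((x+.5)*.64-.5,(y+.5)*.64-.5),5,p) for x,y in cv2.boxPoints(rc)]);print(q.round(1),q.mean(0))
for i in range(4):
    e=q[(i+1)%4]-q[i];print(np.linalg.norm(e),np.arctan2(e[1],e[0]))
s=bot.observe();print(np.round(s['position'],4),s['tool_rot'])
E
```

```text
[[ 670.4  -34.3]
 [ 700.8 -238.7]
 [ 496.7 -260.2]
 [ 468.2  -62. ]] [ 583.99623699 -148.7977831 ]
206.65616096136281 -1.4230262287508046
205.25109823466605 -3.03625888702333
200.23563692745967 1.713744769181179
204.11363633847216 0.13657689329025588
[ 0.5008 -0.1597  0.1909] [-3.14151651e+00  1.98021594e-05  1.70986748e+00]
```

```bash

python3 -m jog '[[[0,-3,30,0,0,0,0.6],[0,0,30,0,0,0,0.6],[0,0,25,0,0,0,0.6],[0,0,15,0,0,0,0.6],[0,0,10,0,0,0,0.6]]]'>/dev/null
python3 -m jog '[[[0,0,0,0,0,0,0],[0,0,0,0,0,0,0],[0,0,0,0,0,0,0],[0,0,0,0,0,0,0],[0,0,0,0,0,0,0]]]' 70
python3 -m jog '[[[0,0,0,0,0,0,0],[0,0,0,0,0,0,0],[0,0,0,0,0,0,0]]]' 70
```

```text
clock: 21.75
position: [0.4983, -0.1603, 0.0819]
tool_rot: [3.14, 0.001, 1.71]
force: [-1.0, 0.1, 7.6]
grip_width: 0.013
finger_force: 69.3
clock: 22.05
position: [0.4982, -0.1603, 0.0819]
tool_rot: [3.14, 0.0, 1.71]
force: [-1.6, -0.4, 8.8]
grip_width: 0.0131
finger_force: 69.3
```

```bash

python3 -m jog '[[[0,0,-10,0,0,0,0],[0,0,-30,0,0,0,0],[0,0,-40,0,0,0,0],[0,0,-30,0,0,0,0],[0,0,-20,0,0,0,0]]]'>/dev/null
python3 -m jog '[[[15,0,0,0,0,0,0],[25,0,0,0,0,0,0],[30,0,0,0,0,0,0],[30,0,0,0,0,0,0],[35,0,0,0,0,0,0]]]'>/dev/null
python3 -m jog '[[[35,0,0,0,0,0,0],[35,0,0,0,0,0,0],[35,0,0,0,0,-0.015,0],[30,0,0,0,0,0,0],[20,0,0,0,0,0,0]]]'>/dev/null
python3 -m jog '[[[14,0,0,0,0,0,0],[0,0,0,0.04,0,0,0],[0,0,0,0.04,0,0,0],[0,0,0,0.04,0,0,0],[0,0,0,0,0,0,0]]]'
python3 -m jog '[[[0,0,0,0,0,0,0],[0,0,0,0,0,0,0]]]'
cat >> h.py <<'E'
def hold():
    t=np.load('T.npy');T=(t[:2],t[2])
    s=bot.observe();R=Ro.from_euler('xyz',s['tool_rot']);p=np.array(s['position'])*1000
    g=p+R.apply([0,0,60]);f=p+R.apply([0,188,79.5])  # nominal grip centre/far edge from the hand
    for n,x in(('TCP',p),('grip',g),('far',f)): print('fk',n,tobed(x,T).round(1),x[2].round(1))
    print('tool axes in bed: yaw',(s['tool_rot'][2]-np.pi/2-T[1]).round(4),'down-tilt',np.arcsin(-R.apply([0,1,0])[2]).round(4),'roll',np.arcsin(R.apply([1,0,0])[2]).round(4))
    return T
E
python3 - <<'E'
from h import *
T=hold();st()
for c in("top","scene"):
 p=bot.grab_frame(c)
 cv2.imwrite(f"pics/f{c}.png",cv2.resize(cv2.cvtColor(p['img'][90:260,90:260] if c=="top" else p['img'][60:260,150:390],cv2.COLOR_RGB2BGR),(600,600) if c=="top" else (720,600),interpolation=cv2.INTER_CUBIC))
 for n in('frame_grip','frame_far'):
  for d in bot.spot_point(n,p)[:1]: print(c,n,round(d['conf'],2),tobed(np.array(d['xyz'])*1000,T).round(1),d['xyz'][2]*1000)
E
```

```text
clock: 24.05
position: [0.4548, 0.1407, 0.2105]
tool_rot: [-3.02, 0.0, 1.724]
force: [-0.0, 0.1, -1.6]
grip_width: 0.0128
finger_force: 68.8
clock: 24.25
position: [0.4545, 0.1406, 0.2108]
tool_rot: [-3.022, 0.0, 1.724]
force: [-0.4, -0.5, -1.7]
grip_width: 0.0126
finger_force: 68.8
fk TCP [-118.2   -0.2] 210.8
fk grip [-125.3   -0.2] 151.2
fk far [59.  -0.3] 109.5
tool axes in bed: yaw -0.0003 down-tilt 0.1195 roll -0.0001
{'clock': np.float64(24.25), 'position': array([0.454, 0.141, 0.211]), 'tool_rot': array([-3.022,  0.   ,  1.724]), 'force': array([-0.365, -0.451, -1.675]), 'grip_width': np.float64(0.013), 'finger_force': np.float64(68.769), 'qpos': array([-0.606,  0.485,  0.262,  2.008, -0.206,  0.792, -0.058])}
top frame_grip 0.6 [-125.     1.5] 151.2
top frame_far 0.67 [62.7  3.6] 110.2
scene frame_grip 0.64 [-129.6    2. ] 159.1
scene frame_far 0.83 [58.7  0.9] 108.8
```

View pics/fscene.png

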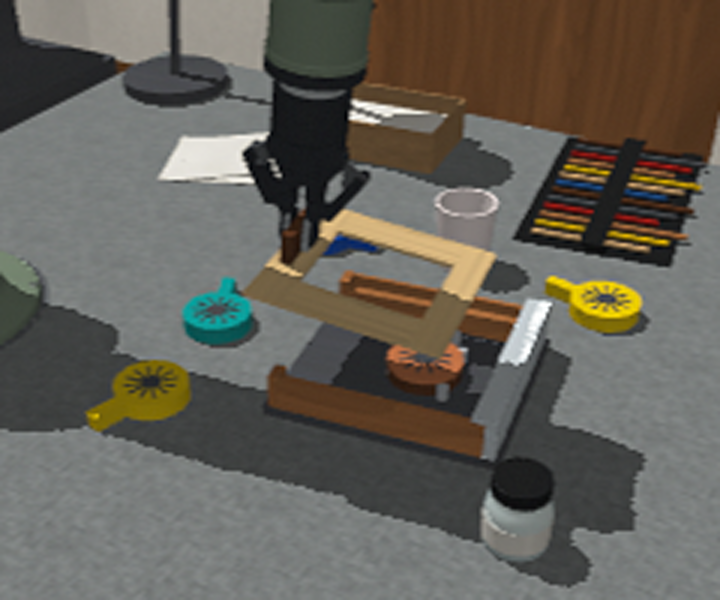

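View pics/ftop.png

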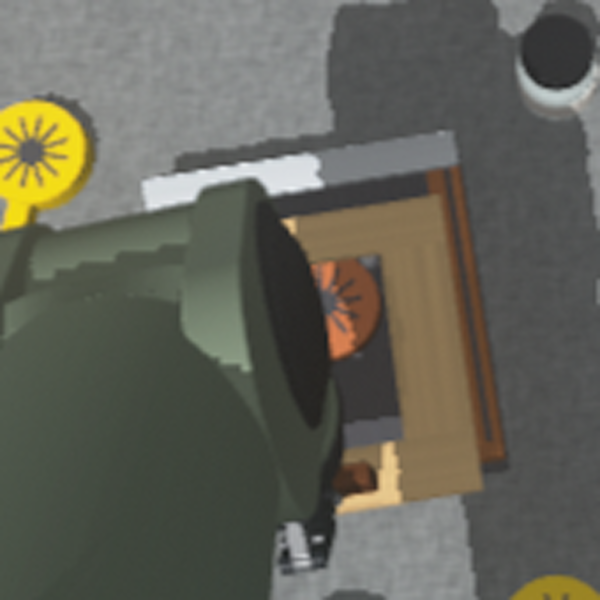

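The scene view shows the frame tilted, far edge down, above the bed. In the top view its right edge runs from (440,195) to (482,490), and the right rail is clear of it. I'll check the lateral offset, then go down.

```bash
python3 -m jog '[[[0,5,10,0,0,0,0],[0,6,15,0,0,0,0],[0,5,15,0,0,0,0],[0,5,10,0,0,0,0],[0,0,3,0,0,0,0]]]'>/dev/null
python3 - <<'E'
from h import *
T=hold()
for c in("top","scene"):
 p=bot.grab_frame(c)
 if c=="top":
  f=lambda u,v:(90+(u+.5)*170/600-.5,90+(v+.5)*170/600-.5)
  print('near right',tobed(px2w(f(482,490),133,p),T),'far right',tobed(px2w(f(440,195),112,p),T))
 for n in('frame_grip','frame_far','lip'):
  for d in bot.spot_point(n,p)[:1]: print(c,n,round(d['conf'],2),tobed(np.array(d['xyz'])*1000,T).round(1),d['xyz'][2]*1000)
E
```

```text
fk TCP [-103.3   -0.3] 154.4
fk grip [-110.5   -0.3] 94.8
fk far [73.7 -0.3] 52.7
tool axes in bed: yaw -0.0002 down-tilt 0.1214 roll -0.0006
near right [-144.97938792  -98.57058596] far right [ 57.2139891  -99.60879387]
top frame_grip 0.82 [-110.9    0.9] 95.4
top frame_far 0.75 [74.9  3.6] 54.300000000000004
top lip 0.96 [92.3  1.9] 50.9
scene frame_grip 0.8 [-114.     0.8] 101.7
scene frame_far 0.88 [70.4  1.2] 53.0
scene lip 0.6 [93.1  1.5] 51.6
```

```bash
python3 -m jog '[[[-1,0,3,0,0,0,0],[0,3,2,0,0,0,0],[0,5,2,0,0,0,0],[0,5,0.5,0,0,0,0],[0,0,0,0,0,0,0]]]'|sed -n '1,4p'
python3 -m jog '[[[0,4,-0.5,0,0,0,0],[0,4,-0.5,0,0,0,0],[0,4,-0.5,0,0,0,0],[0,0,0,0,0,0,0]]]'|sed -n '1,4p'
python3 - <<'E'
from h import *
T=hold()
for c in("top","scene"):
 p=bot.grab_frame(c)
 for n in('frame_grip','frame_far'):
  for d in bot.spot_point(n,p)[:1]: print(c,n,round(d['conf'],2),tobed(np.array(d['xyz'])*1000,T).round(1),d['xyz'][2]*1000)
cv2.imwrite("pics/g.png",cv2.resize(cv2.cvtColor(p['img'][110:230,200:350],cv2.COLOR_RGB2BGR),(750,600),interpolation=cv2.INTER_CUBIC))
E
```

```text
clock: 25.95
position: [0.4818, 0.1439, 0.1465]
tool_rot: [-3.022, 0.0, 1.725]
force: [-0.5, 0.7, -0.9]
clock: 26.35
position: [0.4936, 0.1457, 0.1468]
tool_rot: [-3.022, 0.0, 1.725]
force: [0.4, 0.1, -2.3]
fk TCP [-78.7  -1.1] 146.8
fk grip [-85.8  -1.1] 87.3
fk far [98.5 -1.1] 45.5
tool axes in bed: yaw -0.0001 down-tilt 0.1195 roll -0.0
top frame_grip 0.75 [-86.7  -1.5] 83.2
scene frame_grip 0.72 [-89.4   0. ] 93.2
scene frame_far 0.84 [100.3   0.3] 43.7
```

View pics/g.png

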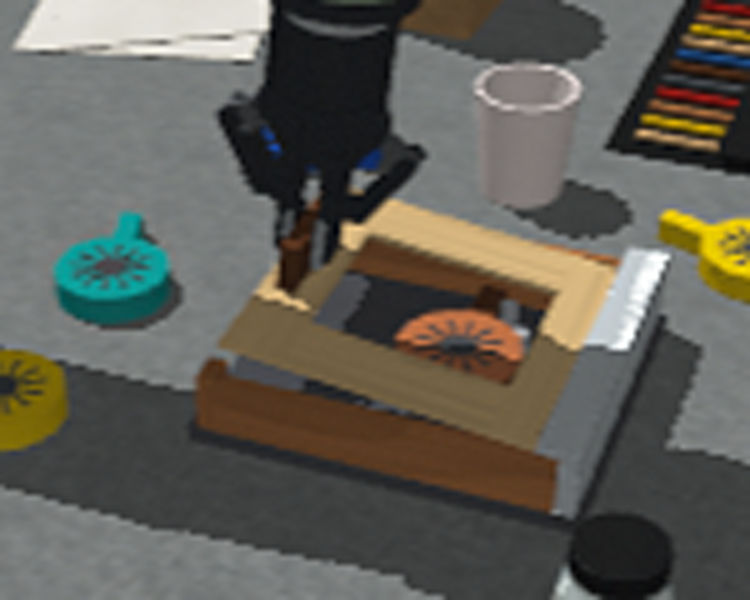

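The far edge is under the lip, at about (600,330) px, and the near edge is clear above the stops. Next I'll swing the grip edge down.

```bash
python3 -m jog '[[[0,-1.1,6.2,-0.03,0,0,0],[0,-1.3,6.1,-0.03,0,0,0],[0,0,0,0,0,0,0]]]'|sed -n '1,4p'
python3 -m jog '[[[0,-1.4,6.1,-0.03,0,0,0],[0,-1.6,6,-0.03,0,0,0],[0,0,0,0,0,0,0]]]'|sed -n '1,4p'
python3 - <<'E'
from h import *
T=hold()
for c in("top","scene"):
 p=bot.grab_frame(c)
 for n in('frame_grip','frame_far'):
  for d in bot.spot_point(n,p)[:1]: print(c,n,round(d['conf'],2),tobed(np.array(d['xyz'])*1000,T).round(1),d['xyz'][2]*1000)
E
```

```text
clock: 26.95
position: [0.4886, 0.1449, 0.1344]
tool_rot: [-3.081, 0.0, 1.725]
force: [-0.8, -0.5, -2.8]
clock: 27.25
position: [0.4854, 0.1444, 0.1227]
tool_rot: [-3.14, 0.0, 1.725]
force: [-0.5, 0.5, -1.9]
fk TCP [-87.   -1.1] 122.7
fk grip [-87.1  -1.1] 62.7
fk far [100.9  -1.1] 42.9
tool axes in bed: yaw 0.0001 down-tilt 0.0013 roll -0.0001
top frame_grip 0.74 [-90.4   1.6] 64.60000000000001
top frame_far 0.97 [101.8   2.1] 43.4
scene frame_grip 0.58 [-89.9   1.3] 67.4
scene frame_far 0.95 [101.7  -4.6] 44.900000000000006
```

```bash
python3 -m jog '[[[0,1.5,0,0,0,0,0],[0,0,1,0,0,0,0],[0,0,1,0,0,0,0],[0,0,0,0,0,0,0]]]'|sed -n '1,4p'
python3 -m jog '[[[0,0,1,0,0,0,0],[0,0,0,0,0,0,0]]]'|sed -n '1,4p'
python3 -m jog '[[[0,0,1,0,0,0,0],[0,0,0,0,0,0,0]]]'|sed -n '1,4p'
```

```text
clock: 27.95
position: [0.4873, 0.1447, 0.1207]
tool_rot: [-3.141, 0.0, 1.725]
force: [-0.1, -0.2, -1.7]
clock: 28.15
position: [0.4874, 0.1448, 0.1199]
tool_rot: [3.142, -0.0, 1.725]
force: [-0.1, -0.9, -0.6]
clock: 28.35
position: [0.4874, 0.1447, 0.1198]
tool_rot: [3.141, -0.0, 1.725]
force: [-8.1, -1.2, 27.1]
```

```bash
python3 -m jog '[[[0,0,-0.8,0,0,0,0],[0,0,0,0,0,0,0],[0,0,0,0,0,0,0.3],[0,0,0,0,0,0,0.3],[0,0,0,0,0,0,0.35]]]'
python3 -m jog '[[[0,0,0,0,0,0,0.5],[0,0,-10,0,0,0,0.5],[0,0,-30,0,0,0,0.5],[0,0,-45,0,0,0,0.5],[0,-20,-40,0,0,0,0.5]]]'
python3 -m jog '[[[-40,0,-10,0,0,0,0.5],[-45,0,0,0,0,0,0.5],[-45,0,0,0,0,0,0.5],[-45,0,0,0,0,0,0.5],[-40,0,0,0,0,0,0.5]]]'>/dev/null
python3 -m jog '[[[-40,0,0,0,0,0,0.5],[-40,0,0,0,0,0,0.5],[0,0,0,0,0,0,0.5]]]'>/dev/null
python3 - <<'E'
from h import *
t=np.load('T.npy');T=(t[:2],t[2])
for c in("top","scene"):
 p=bot.grab_frame(c)
 cv2.imwrite(f"pics/h{c}.png",cv2.resize(cv2.cvtColor(p['img'][90:260,90:260] if c=="top" else p['img'][60:260,150:390],cv2.COLOR_RGB2BGR),(600,600) if c=="top" else (720,600),interpolation=cv2.INTER_CUBIC))
 for n in('frame_grip','frame_far','block_mid','lug_end'):
  for d in bot.spot_point(n,p)[:4]:
    b=tobed(np.array(d['xyz'])*1000,T)
    if abs(b).max()<112: print(c,n,round(d['conf'],2),b.round(1),d['xyz'][2]*1000)
 if c=="top":
  im=p['img'].astype(int);r,g,b=im[...,0],im[...,1],im[...,2]
  m=np.zeros(r.shape,bool);m[155:197,160:205]=1
  k=((r>180)&(r-b>80)&(r-g>70)&m).astype(np.uint8);cs=max(cv2.findContours(k,0,2)[0],key=cv2.contourArea);M=cv2.moments(cv2.convexHull(cs));print(M['m10']/M['m00'],M['m01']/M['m00'],cv2.minEnclosingCircle(cs))
st()
E
```

```text
clock: 28.85
position: [0.4874, 0.1448, 0.1196]
tool_rot: [-3.141, 0.0, 1.725]
force: [-0.4, -0.9, 0.5]
grip_width: 0.0293
finger_force: 0.0
clock: 29.35
position: [0.4687, 0.1417, 0.247]
tool_rot: [3.14, 0.0, 1.724]
force: [-0.3, 1.0, 0.7]
grip_width: 0.0425
finger_force: 0.0
top frame_grip 0.68 [16.2 70.4] 19.400000000000002
top frame_grip 0.66 [-86.1   1.1] 60.900000000000006
top frame_far 0.67 [29.8 62.2] 28.400000000000002
top frame_far 0.57 [105.5   0.9] 40.300000000000004
top block_mid 0.79 [14.3  4.8] 21.8
top lug_end 0.83 [22.1 74.2] 17.3
181.17963636363638 175.8210909090909 ((181.03334045410156, 175.6999969482422), 15.20835018157959)
scene frame_grip 0.95 [-90.7   3.1] 64.19999999999999
scene frame_far 0.59 [104.2  -1.8] 42.9
scene frame_far 0.29 [1.8 0.6] -1.5
scene block_mid 0.67 [13.6  0.7] 19.400000000000002
scene lug_end 0.76 [16.2 79.1] 24.1
{'clock': np.float64(30.65), 'position': array([ 0.513, -0.149,  0.255]), 'tool_rot': array([ 3.142, -0.   ,  1.726]), 'force': array([ 0.946,  0.116, -0.225]), 'grip_width': np.float64(0.043), 'finger_force': np.float64(0.0), 'qpos': array([-0.086,  0.463,  0.348,  1.903, -0.212,  0.811,  0.531])}
```

View pics/htop.png

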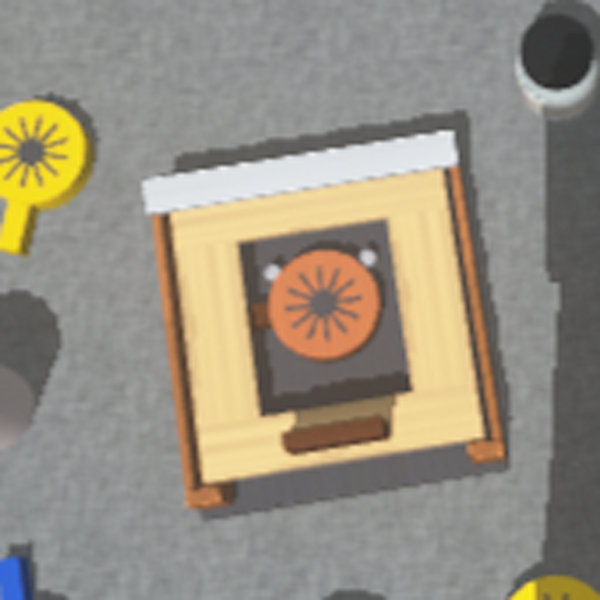

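View pics/hscene.png

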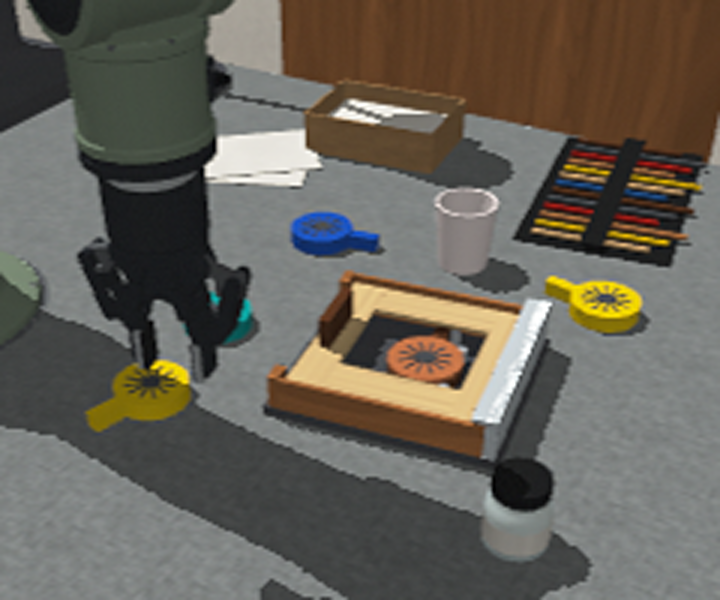

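The frame lies flat between the cheeks and stops, with its far edge under the lip; the grip is at about (335,435) px in the top view. The block hasn't moved: its centre reads (181.2,175.8) px, against (181.1,175.7) before.

```bash
python3 -c "
from workcell import bot
print(bot.job_done())"
```

```text
the job is handed in; nothing more can be done
None
```

I handed the job in after about 31 s on the robot's clock. The block is seated against the pins to within about 1 mm, as near as the images can show. The frame lies flat on the rails, hooked under the lip and released, and the block did not move while it was placed.

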